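# Hold a welded case home on the flatness gauge

### The arm

A 6-joint arm with a two-finger parallel gripper is mounted at the origin on a cart in front of the work surface, level with it; the furniture and walls round the work are solid. World frame = base frame: x ahead of the robot, y to its left, z up, the work surface at z = 0. Lengths are in mm, angles in rad, forces in N, time in s.
With the tool pointing down it reaches from about 400 to 925 mm from the base axis. Payload 12.5 kg.
Tool frame: the origin (TCP) lies midway between the tips of the shut fingers; the grasp point (between the pads) lies 19 mm behind it; z points along the fingers, y is the line along which they close (so a half turn about z gives the same grasp; the last joint's range is limited). The gripper opens to 95 mm and grips with 3 to 60 N. Pads are 20 mm wide; open, the fingers measure 119 mm over their backs; the gripper's body (75 mm by 180 mm) begins 59 mm behind the grasp point.
Start: joints at [1.078, 0.491, 1.559, -0, 1.092, -0.106], TCP at [235.752, 578.85, 214.661] pointing down, gripper open.
Joint ranges: [-3.1, 3.1], [-0.84, 2.19], [0.05, 2.79], [-1.13, 4.28], [0.06, 2.93], [-2.69, 2.69]. Speed limits (rad/s): [2.22, 2.22, 2.79, 3.14, 3.14, 3.14].

### API

Orientations are given as [roll, pitch, yaw] about the fixed x, y, z axes, in that order (R = Rz(yaw) Ry(pitch) Rx(roll)).
In Python, from cell import state, read_camera, camera_info, env gives the robot as it stands.
- The arm moves only by the tool move_arm, never from a script. Its argument "commands" is a list of rows, each a list of 3 entries, a list of its own where there are three numbers: the shift along the world's x, y, z in cm, then the turn, a rotation vector about the world's x, y, z in degrees, then the opening, from 0 (shut) to 1 (fully open). A call has 1 to 10 rows; each row shifts and turns the commanded pose from where the row before left it; what a row does not reach is not made up. A row lasts 1/10 s, in which the tool goes at most 50 mm and 8.59 degrees, less where a joint would pass 70% of its speed; a pose out of reach is approached as far as the arm can. A call with a gripper value outside its range is refused whole. The fingers move at their own pace and stop on an object; the grip force is fixed at half the most. Time passes only in rows, so rows that do not move let the fingers close. It gives the time, the measured TCP pose, the force, the opening and the grip force at its end, in the units of the state.
- state(): the state, without advancing time (a new reading comes with each control period).
- read_camera(name): name is "side" or "top" or "wrist"; returns the picture (400x640x3 uint8, blue, green, red); there is no depth.
- camera_info(name): a dict with "K" (3x3 intrinsics, pixels), "cam_to_world" (4x4, takes a point from camera to world coordinates). Camera axes: x right, y down, z forward; pixel columns grow to the right and rows downward; lengths in mm; the calibration is good to about 2 mm. A picture is of the moment at which its call begins: read the wrist's pose just before it. camera_info takes no time and is no camera call; for the wrist camera it gives the pose at the moment of the call.
- env.job_done(): hands the job in; it is judged then, once.
The state is a dict: "t": time; "joints": joint angles; "qvel": joint speeds; "tau": joint torques, N m; "eef_pos": TCP position; "tcp_rot": TCP orientation; "ft_force": force on the tool from outside, world axes, zero at the start; "moment": the same for the moment, N m; "opening": opening from 0.0 (shut) to 1.0 (fully open); "grip_force": force on a finger pad.
Only numpy, scipy, OpenCV 4.12 (cv2) and the standard library are available. Lean on these libraries where they do the work, as an engineer would, in place of code of your own. Each camera call takes 0.05 s, during which the arm holds its last target. There are 200 camera calls.

### The job

Check the grey welded case for a dished floor: pick it up, lower it level between the locating pins of the flatness gauge and press it gently down against the sprung stylus until its underside is fully home on both steel stop bars. Finish while still holding it pressed there, so that the dial can be read; do not let go, do not ram the gauge, and leave the other samples and the horn where they are.

Things in the scene. Friction and masses are not known exactly. Their poses are not given: they have to be found in the camera images.
- sample_center (a point): centre (half-way up) of the grey welded case, the one to check: a rounded plastic box with a grey upper and a white lower shell, 41 mm along its x, 61 mm along its y (the long side), 22.5 mm high, 30 g, lying flat on the bench; its z is up. Grip it across the 41 mm.
- sample_grey: the same grey case; origin at the centre of its underside, axes as above
- nest (a point): the case's place on the flatness gauge: point midway between the two steel stop bars, level with their tops (34 mm above the bench), on the stylus axis. x points to the gauge's rear (dial), y to its left, z up. The case goes in with its long side along this x, either way round; its underside ends at this point. Dial: x from 53 to 106 mm here, up to 41 mm above this point.
- gauge: the gauge, fixed: base plate 170 x 104 x 10 mm (x -53 to +118 mm), tilted dial at the rear; origin on the bench below nest, same axes. Eight 5 mm dowel pins with tapered tips stand round the case with 2 mm to spare; tips 18 mm above the stops. Fingers fit beside the case's long sides within 22 mm of its middle; notches there (34 mm long) go down to 24 mm below the stops.
- stop_front: steel stop bar, 8 x 30 mm, across the gauge 21 mm in front of the stylus; its top is level with nest
- stop_rear: the same bar 21 mm behind the stylus
- stylus (a joint): press-in of the sprung stylus (8 mm steel pin, domed tip), m: 0 free, its tip 8 mm above the stop bars; about 0.0072 with the case home on both bars (the contacts give a little). Spring: 3 N up at 0, 7.3 N at home. A steady downward push of 15 to 25 N in all seats the case well; over 60 N harms the gauge.
- needle (a joint): dial needle, turned by the stylus, rad: 0 with the stylus free, about 2.1 (pointing at the top of the dial) when the case is home
- sample_white: bystander: sample with white upper and black lower shell, 37 x 53 x 23 mm, origin at the centre of its underside
- sample_black: bystander: small black sample, 31 x 46 x 17 mm, origin at the centre of its underside
- horn: bystander: white machined horn blank standing upright, 38 mm thick, 70 mm high, origin at the centre of its underside
- press_one: furniture, fixed: tall orange welding press, 0.63 m high, between the samples and the gauge; its front is at x = 0.49 m and it spans y = -0.22 to 0.04 m (x ahead of the robot, y to its left), so carry the case past in front of it
Things that resemble listed ones, but are neither listed nor needed, are in the scene too. Leave any blue look-alike of the sample_grey alone.

How it is judged:
By the outcome, as a careful person would: the job done as asked, in the order asked, and still so for the second after the job is handed in, while the arm keeps its last pose, push and grip.
It also fails if it takes over 54 s, if anything falls off the work surface, if the arm or the gripper's body presses on something with over 40 N, if the wrist force passes 120 N, or if a joint passes its speed limit or range.

## Working session

There is one attempt and no reset: what is moved stays moved. The work goes in short steps, Python scripts to look and compute and a tool call to move; the robot and the scene stay as the last step left them, time stands still between calls to the robot, and variables do not carry over. Pictures are saved under pics/ and viewed, at most 10 in all, crops included, and the job is handed in when it is done.

Besides the shell and the picture viewer there is one more tool, called after "Emit:" as name(argument=value, ...) on one line, values as JSON. move_arm: Moves the arm, as the interface text tells. Its arguments: {"type":"object","properties":{"commands":{"type":"array"}},"required":["commands"]}

```bash
mkdir -p pics; python3 - <<'E'
from cell import *
import cv2,numpy as np
for n in("side","top"):
    i=camera_info(n);print(n,np.round(i["K"],1).tolist(),np.round(i["cam_to_world"],3).tolist())
    cv2.imwrite(f"pics/{n}0.png",read_camera(n))
s=state();print(s["t"],s["eef_pos"],s["tcp_rot"],s["opening"])
E
```

```text
side [[474.7, 0.0, 317.7], [0.0, 474.7, 200.5], [0.0, 0.0, 1.0]] [[0.966, -0.148, 0.212, 271.264], [-0.259, -0.517, 0.816, -1356.888], [-0.011, -0.843, -0.538, 808.294], [0.0, 0.0, 0.0, 1.0]]
top [[475.6, 0.0, 322.3], [0.0, 475.6, 190.7], [0.0, 0.0, 1.0]] [[0.033, -0.976, 0.216, 220.468], [-0.999, -0.033, 0.004, -240.045], [0.004, -0.216, -0.976, 1657.755], [0.0, 0.0, 0.0, 1.0]]
0.1 [235.6349061  578.64925596 214.10335383] [-3.14057603e+00 -1.15872539e-04  2.75481410e+00] 1.0000666010298591
```

View pics/top0.png

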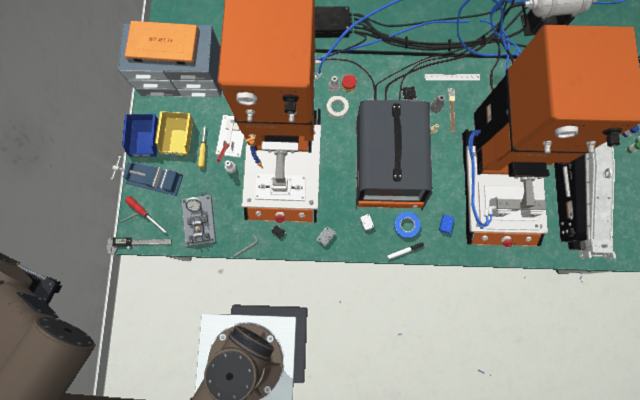

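View pics/side0.png

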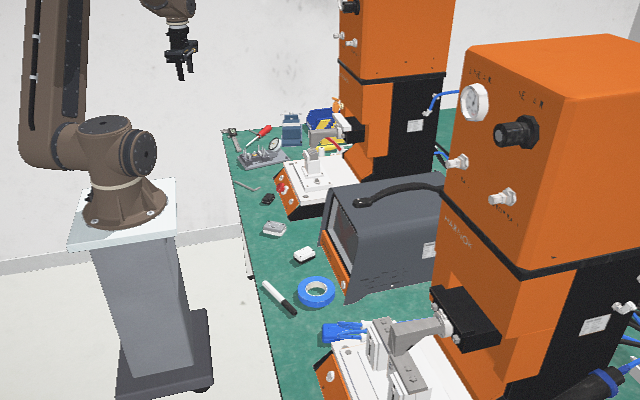

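Top view: gauge at about (198,220), with its dial at (193,203); grey case (325,237), black sample (278,232), white sample (367,222), blue look-alike (446,224). The side view shows the grey case at (274,229).

```bash
cat > h.py <<'E'
from cell import *
import cv2,numpy as np
def ray(n,px,z,info=None):
    i=info or camera_info(n);M=np.array(i["cam_to_world"]);K=np.array(i["K"])
    d=M[:3,:3]@np.linalg.inv(K)@[px[0],px[1],1];o=M[:3,3]
    return o+d*(z-o[2])/d[2]
E
python3 - <<'E'
from h import *
im=cv2.imread("pics/top0.png")
hsv=cv2.cvtColor(im,cv2.COLOR_BGR2HSV)
for nm,(x0,y0,x1,y1),z in(("grey",(305,218,345,255),22),("gauge",(175,190,222,250),10)):
    g=(cv2.inRange(hsv[y0:y1,x0:x1],(0,0,60),(180,70,255)))
    c=max(cv2.findContours(g,0,1)[0],key=cv2.contourArea)+np.array([x0,y0])
    r=cv2.minAreaRect(c);b=cv2.boxPoints(r);w=np.array([ray("top",p,z) for p in b])
    print(nm,r,w.round(0)[:,:2].tolist(),w.mean(0).round(0),np.linalg.norm(np.diff(w,axis=0),axis=1).round(0))
a=cv2.resize(im[185:255,170:230],None,fx=6,fy=6,interpolation=2)
b=cv2.resize(im[200:270,290:360],None,fx=6,fy=6,interpolation=2)
cv2.imwrite("pics/c.png",np.hstack([a,b]))
E
```

```text
grey ((325.7308044433594, 235.84617614746094), (12.717340469360352, 18.15509796142578), 37.87498474121094) [[412.0, -215.0], [463.0, -252.0], [437.0, -287.0], [386.0, -250.0]] [ 424. -251.   22.] [63. 44. 63.]
gauge ((195.764892578125, 220.1001739501953), (50.698486328125, 35.28959274291992), 85.36454010009766) [[548.0, 282.0], [563.0, 159.0], [385.0, 129.0], [371.0, 250.0]] [467. 205.  10.] [124. 180. 121.]
```

View pics/c.png

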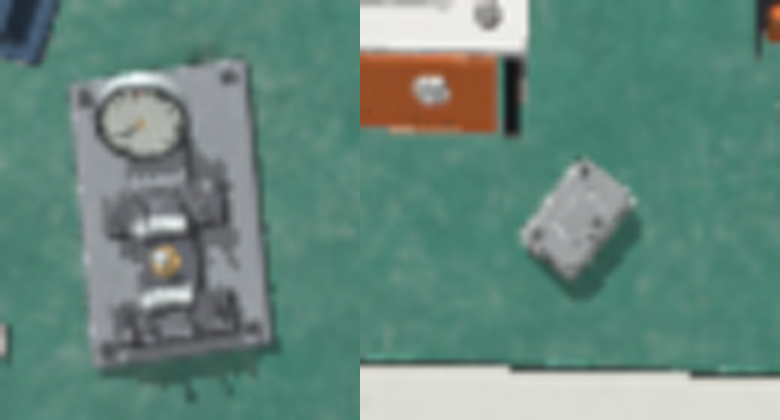

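Crop: the gauge's long axis leans about 5° to the left and its stylus is at crop (165,262), i.e. top (197.5,228.7). The grey case is at crop (580,220), with its long side running about -36°. One more check before moving: the height of the press base and the rough nest.

```bash
python3 - <<'E'
from h import *
print("nest",ray("top",(197.5,228.7),42).round(0))
for p in((309,219),(248,221)):print("base bottom",p,ray("top",p,0).round(0))
for z in(40,60,80,100):print(z,ray("top",(312.5,208.5),z).round(0))
im=cv2.imread("pics/side0.png");cv2.imwrite("pics/d.png",np.hstack([cv2.resize(im[130:250,225:335],None,fx=4,fy=4),cv2.resize(im[10:130,140:220],None,fx=4,fy=4)]))
E
```

```text
nest [431. 188.  42.]
base bottom (309, 219) [ 484. -191.    0.]
base bottom (248, 221) [470.  24.   0.]
40 [ 515. -202.   40.]
60 [ 511. -203.   60.]
80 [ 508. -203.   80.]
100 [ 504. -204.  100.]
```

View pics/d.png

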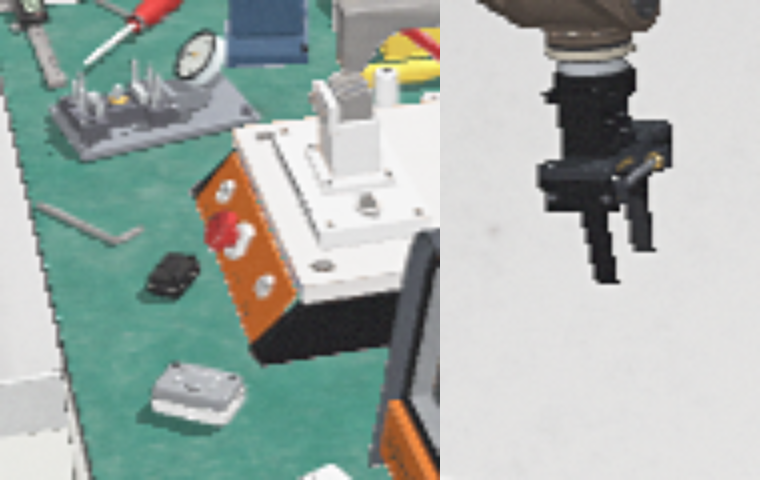

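Emit:
move_arm(commands=[[[2, -5, 0], [0, 0, 4], 1], [[3, -5, 0], [0, 0, 4], 1], [[3, -5, 0], [0, 0, 4], 1], [[3, -5, 0], [0, 0, 4], 1], [[3, -5, 0], [0, 0, 4], 1], [[2, -5, 0], [0, 0, 4], 1], [[2, -5, 0], [0, 0, 3], 1], [[2, -3, 0], [0, 0, 0], 1], [[0, 0, 0], [0, 0, 0], 1], [[0, 0, 0], [0, 0, 0], 1]])

```text
t: 1.1
eef_pos: [414.6, 237.5, 214.5]
tcp_rot: [3.141, -0.0, -3.059]
ft_force: [0.3, 0.7, -0.4]
opening: 0.998
grip_force: 0.0
```

The side crop shows the press base with a sloping front: bottom front corner at crop (262,362), top front corner at (297,297). The gripper's long body lies along its closing line. Next, a wrist picture near the gauge.

```bash
python3 - <<'E'
from h import *
print(ray("side",(290.5,220.5),0).round(0))
for z in(40,60,80,100):print(z,ray("side",(299.2,204.3),z).round(0))
i=camera_info("wrist");im=read_camera("wrist");cv2.imwrite("pics/w1.png",im)
import pickle;pickle.dump(i,open("w1.pkl","wb"));print(np.round(i["K"],1).tolist(),np.round(i["cam_to_world"],3).tolist())
E
```

```text
[ 484. -215.    0.]
40 [ 516. -197.   40.]
60 [ 510. -227.   60.]
80 [ 504. -257.   80.]
100 [ 497. -287.  100.]
[[297.0, 0.0, 318.4], [0.0, 297.0, 200.5], [0.0, 0.0, 1.0]] [[-0.082, 0.966, 0.244, 346.576], [0.997, 0.08, 0.02, 232.489], [0.0, 0.245, -0.97, 385.713], [0.0, 0.0, 0.0, 1.0]]
```

View pics/w1.png

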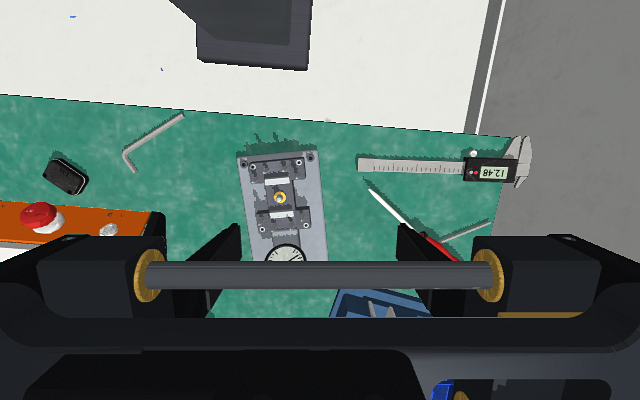

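Wrist view: gauge stylus at (280,197), stop bars at (279,181) and (279,212), dial at (284,258), black sample at (65,177). The press base is about 57 mm high, so the gripper body (from z≈81) clears it. I'll go lower for a close look.

Emit:
move_arm(commands=[[[-1, -2.5, -3], [0, 0, 0], 1], [[0, -2.3, -3], [0, 0, 0], 1], [[0, 0, -2.4], [0, 0, 0], 1], [[0, 0, 0], [0, 0, 0], 1], [[0, 0, 0], [0, 0, 0], 1]])

```text
t: 1.65
eef_pos: [404.3, 191.0, 131.0]
tcp_rot: [3.141, -0.0, -3.056]
ft_force: [0.1, 1.1, 0.2]
opening: 1.0
grip_force: 0.0
```

```bash
cat >> h.py <<'E'
import pickle
def wshot(name):
    i=camera_info("wrist");im=read_camera("wrist");s=state()
    cv2.imwrite(f"pics/{name}.png",im);pickle.dump((i,s),open(name+".pkl","wb"));return i,im,s
E
python3 - <<'E'
from h import *
i,im,s=wshot("w2");print(s["eef_pos"],s["tcp_rot"])
hsv=cv2.cvtColor(im,cv2.COLOR_BGR2HSV)
m=cv2.inRange(hsv,(0,0,200),(180,40,255));m[:, :200]=0;m[:,440:]=0
n,l,st,c=cv2.connectedComponentsWithStats(m)
for k in range(1,n):
    if st[k,4]>25 and c[k,1]>60:print(st[k],c[k].round(1),ray(0,c[k],34,i).round(1))
m=cv2.inRange(hsv,(12,90,90),(32,255,255));n,l,st,c=cv2.connectedComponentsWithStats(m[:250])
for k in range(1,n):
    if st[k,4]>15:print("gold",st[k],c[k].round(1),ray(0,c[k],40,i).round(1))
E
```

```text
[404.5708419  191.06830432 131.50144695] [ 3.14126151e+00  8.26698623e-04 -3.05574258e+00]
[  200     0   240   141 22971] [343.6  76.1] [294.3 203.5  34. ]
[298 208  32   9 219] [313.6 212.1] [415.3 188.   34. ]
[426 220  14  17  82] [433.8 227.7] [421.  303.5  34. ]
[303 249  30   9 175] [317.7 253.3] [456.6 195.5  34. ]
[430 386  10  14  57] [434.3 392.5] [612.3 339.   34. ]
gold [308 224  16  14 106] [315.6 229.2] [430.  191.2  40. ]
gold [ 26 238  10  10  23] [ 31.  241.9] [465.6 -75.2  40. ]
gold [ 36 238  13   7  26] [ 41.7 240.4] [463.2 -65.   40. ]
```

View pics/w2.png

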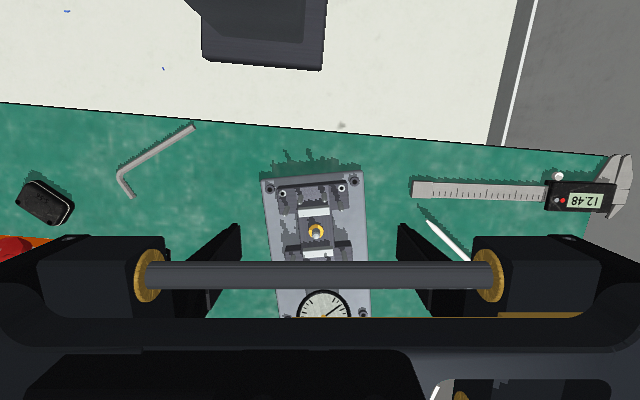

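The two stop bars show at (313.6,212) and (317.7,253). They are 42.0 mm apart as they should be, giving a nest at about (436,192) with yaw 10.3°. Now to the grey case.

Emit:
move_arm(commands=[[[0.5, -3, 2], [0, 0, 0], 1], [[0.5, -4.5, 0], [0, 0, 0], 1], [[0, -4.5, 0], [0, 0, 0], 1], [[0, -4.5, 0], [0, 0, 0], 1], [[0, -4.5, 0], [0, 0, 0], 1], [[0, -4.5, 0], [0, 0, -7], 1], [[0, -4.5, 0], [0, 0, -7], 1], [[0, -4.5, 0], [0, 0, -7], 1], [[0, -4, 0], [0, 0, -7], 1], [[-0.5, -4, -1.5], [0, 0, -7], 1]])

```text
t: 2.7
eef_pos: [410.9, -237.2, 138.2]
tcp_rot: [-3.141, 0.006, 2.611]
ft_force: [0.8, -0.3, 0.4]
opening: 1.003
grip_force: 0.0
```

Emit:
move_arm(commands=[[[-1, 0, -3], [0, 0, -6], 1], [[0, 0, 0], [0, 0, 0], 1], [[0, 0, 0], [0, 0, 0], 1], [[0, 0, 0], [0, 0, 0], 1]])

```text
t: 3.1
eef_pos: [400.5, -234.6, 107.2]
tcp_rot: [3.142, 0.002, 2.514]
ft_force: [0.5, 0.2, 0.4]
opening: 1.001
grip_force: 0.0
```

```bash
python3 - <<'E'
from h import *
i,im,s=wshot("w3");print(s["t"],s["eef_pos"],s["tcp_rot"],np.round(i["cam_to_world"],2).tolist())
E
```

```text
3.15 [ 400.4672964  -234.57792844  107.14384732] [3.14155644e+00 2.40425539e-03 2.51388280e+00] [[0.59, 0.78, 0.2, 344.91], [0.81, -0.57, -0.14, -193.8], [0.0, 0.25, -0.97, 278.23], [0.0, 0.0, 0.0, 1.0]]
```

View pics/w3.png

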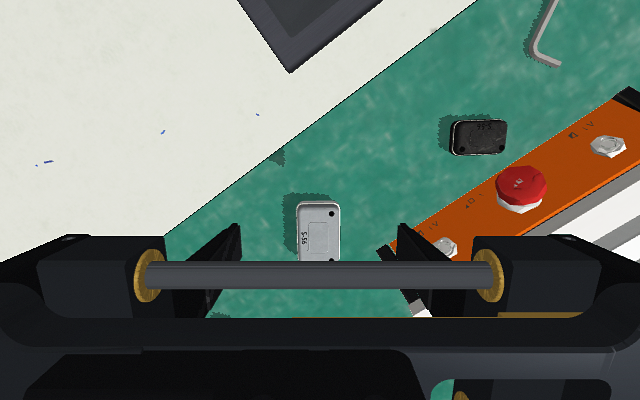

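The case appears at cols 297–340, from row 201 downward, nearly aligned with the tool, but its far end is hidden behind the rod. I'll back off 25 mm to see all of it.

Emit:
move_arm(commands=[[[-2, 1.5, 0], [0, 0, 0], 1], [[0, 0, 0], [0, 0, 0], 1], [[0, 0, 0], [0, 0, 0], 1], [[0, 0, 0], [0, 0, 0], 1]])

```text
t: 3.55
eef_pos: [380.3, -220.3, 106.3]
tcp_rot: [3.142, 0.002, 2.512]
ft_force: [-0.5, -0.8, -0.5]
opening: 0.998
grip_force: 0.0
```

```bash
python3 - <<'E'
from h import *
i,im,s=wshot("w4");print(s["t"],s["eef_pos"],s["tcp_rot"])
hsv=cv2.cvtColor(im,cv2.COLOR_BGR2HSV)
x0,y0,x1,y1=270,150,370,258
m=cv2.inRange(hsv[y0:y1,x0:x1],(0,0,100),(180,50,255))
c=max(cv2.findContours(m,0,1)[0],key=cv2.contourArea)[:,0]+[x0,y0]
print("bbox",c.min(0),c.max(0))
for z in(22.5,11):
    w=np.array([ray(0,p,z,i)[:2] for p in c],np.float32);r=cv2.minAreaRect(w);print(z,r)
g=cv2.resize(im[y0:y1+10,x0:x1],None,fx=5,fy=5);cv2.imwrite("pics/w4c.png",g)
E
```

```text
3.6 [ 380.17529    -220.2598477   106.08910588] [3.14155351e+00 1.35489875e-03 2.51125667e+00]
bbox [297 226] [339 257]
22.5 ((408.79400634765625, -240.55438232421875), (38.918426513671875, 30.426410675048828), 53.88359451293945)
11 ((412.5804443359375, -243.31593322753906), (40.67474365234375, 31.799482345581055), 53.883575439453125)
```

View pics/w4c.png

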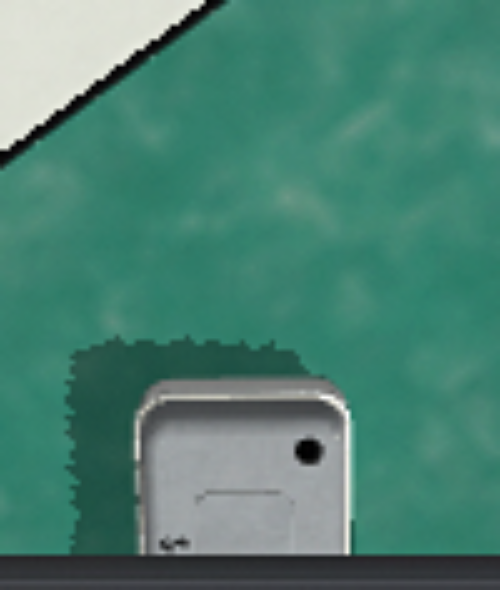

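That was the wrong way: the case moved further under the rod. Orientation is confirmed (long side at -36°), so I'll move 55 mm the other way.

Emit:
move_arm(commands=[[[2.2, -1.6, 0], [0, 0, 0], 1], [[2.2, -1.6, 0], [0, 0, 0], 1], [[0, 0, 0], [0, 0, 0], 1], [[0, 0, 0], [0, 0, 0], 1], [[0, 0, 0], [0, 0, 0], 1]])

```text
t: 4.1
eef_pos: [422.7, -251.4, 105.5]
tcp_rot: [3.141, -0.001, 2.511]
ft_force: [-0.7, -0.1, -0.4]
opening: 0.999
grip_force: 0.0
```

```bash
python3 - <<'E'
from h import *
i,im,s=wshot("w5");print(s["t"],s["eef_pos"],s["tcp_rot"])
hsv=cv2.cvtColor(im,cv2.COLOR_BGR2HSV)
x0,y0,x1,y1=270,90,370,258
m=cv2.inRange(hsv[y0:y1,x0:x1],(0,0,100),(180,50,255))
c=max(cv2.findContours(m,0,1)[0],key=cv2.contourArea)[:,0]+[x0,y0]
print("bbox",c.min(0),c.max(0))
for z in(22.5,16,11):
    w=np.array([ray(0,p,z,i)[:2] for p in c],np.float32);r=cv2.minAreaRect(w);print(z,r)
# grey/white profile down the middle column
k=(c[:,0].min()+c[:,0].max())//2
print(k,[(int(r),im[r,k-6].tolist()) for r in range(c[:,1].min()-2,c[:,1].min()+10)],im[c[:,1].max()-6:c[:,1].max()+3,k-6].tolist())
E
```

```text
4.15 [ 422.74819551 -251.40966428  105.61653422] [ 3.14146645e+00 -7.46797651e-04  2.51056697e+00]
bbox [296 172] [341 238]
22.5 ((423.5668029785156, -251.04580688476562), (39.46805953979492, 60.57722091674805), 53.83960723876953)
16 ((424.9945068359375, -252.0765380859375), (40.477149963378906, 62.12606430053711), 53.839656829833984)
11 ((426.0927429199219, -252.86941528320312), (41.25336837768555, 63.317466735839844), 53.83964920043945)
318 [(170, [75, 89, 33]), (171, [74, 88, 31]), (172, [113, 116, 103]), (173, [141, 143, 143]), (174, [182, 190, 191]), (175, [78, 74, 71]), (176, [81, 80, 78]), (177, [111, 108, 105]), (178, [144, 142, 139]), (179, [153, 151, 149]), (180, [170, 168, 162]), (181, [178, 175, 168])] [[178, 177, 170], [174, 172, 166], [174, 170, 166], [174, 172, 166], [174, 172, 166], [164, 161, 159], [153, 154, 135], [125, 150, 69], [134, 152, 80]]
```

The whole case measures 40.5 × 62 mm at mid height, centred at (425,-252), with its short axis at 53.8°, exactly the tool's closing line. Now down and grip.

Emit:
move_arm(commands=[[[0.2, -0.1, -2.5], [0, 0, 0], 1], [[0, 0, -2.5], [0, 0, 0], 1], [[0, 0, -2.5], [0, 0, 0], 1], [[0, 0, -1.5], [0, 0, 0], 1], [[0, 0, -0.8], [0, 0, 0], 1], [[0, 0, -0.3], [0, 0, 0], 1], [[0, 0, 0], [0, 0, 0], 1], [[0, 0, 0], [0, 0, 0], 1]])

```text
t: 4.95
eef_pos: [425.6, -253.1, 5.4]
tcp_rot: [3.142, 0.001, 2.511]
ft_force: [0.0, 0.9, -0.7]
opening: 0.999
grip_force: 0.0
```

Emit:
move_arm(commands=[[[0, 0, -0.2], [0, 0, 0], 1], [[0, 0, 0], [0, 0, 0.7], 0.7], [[0, 0, 0], [0, 0, -0.7], 0.45], [[0, 0, 0], [0, 0, 0], 0.4], [[0, 0, 0], [0, 0, 0], 0.35], [[0, 0, 0], [0, 0, 0], 0.2], [[0, 0, 0], [0, 0, 0], 0.2], [[0, 0, 0], [0, 0, 0], 0.2], [[0, 0, 0], [0, 0, 0], 0.2], [[0, 0, 0], [0, 0, 0], 0.2]])

```text
t: 5.95
eef_pos: [425.4, -252.9, 2.7]
tcp_rot: [3.142, -0.0, 2.51]
ft_force: [0.3, 0.4, 0.5]
opening: 0.431
grip_force: 29.9
```

Gripped at 41 mm (0.431). Lift, then look at how the case sits in the hand.

Emit:
move_arm(commands=[[[0, 0, 1], [0, 0, 0], 0.2], [[0, 0, 2], [0, 0, 0], 0.2], [[0, 0, 3], [0, 0, 0], 0.2], [[0, 0, 3], [0, 0, 0], 0.2], [[0, 0, 3], [0, 0, 0], 0.2], [[-1, 0, 3], [0, 0, 0], 0.2], [[0, 0, 0], [0, 0, 0], 0.2], [[0, 0, 0], [0, 0, 0], 0.2]])

```text
t: 6.75
eef_pos: [415.3, -252.9, 153.4]
tcp_rot: [3.142, 0.002, 2.51]
ft_force: [0.4, -0.3, -0.4]
opening: 0.432
grip_force: 29.9
```

```bash
python3 - <<'E'
from h import *
i,im,s=wshot("w6");print(s["t"],s["eef_pos"],s["tcp_rot"],s["opening"])
cv2.imwrite("pics/w6c.png",cv2.resize(im[120:300,200:440],None,fx=3,fy=3))
E
```

```text
6.8 [ 415.19454912 -252.75118871  152.58357833] [3.14146825e+00 3.64682213e-05 2.51030447e+00] 0.4311915454327289
```

View pics/w6c.png

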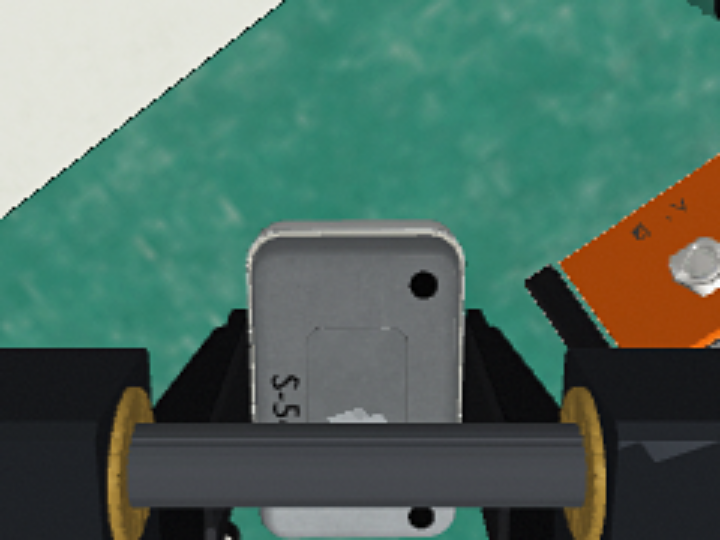

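In hand: front edge at row 194, rear edge at about row 296, sides at cols 282 and 355, so it is centred on the camera axis (318.7). Now work out its offset along the tool's x.

```bash
python3 - <<'E'
from h import *
i,s=pickle.load(open("w6.pkl","rb"));im=cv2.imread("pics/w6.png")
x=318
g=[(r,int(im[r].mean(1)[300:330].mean()),int(im[r,300:330,1].mean()-im[r,300:330,2].mean())) for r in list(range(190,204))+list(range(286,301))];print(g)
R=cv2.Rodrigues(np.array([0,0,s["tcp_rot"][2]]))[0];p=s["eef_pos"];u=R[:,0];v=R[:,1]
b=p[2]-3
def tx(px,z):w=ray(0,px,b+z,i)-p;return round(float(w@u),1),round(float(w@v),1)
for z in(3,6,9,12):print("front",z,tx((318,193.8),z))
for z in(12,16,19,22.5):print("rear",z,tx((318,298),z))
for z in(12,16,):print("sides",tx((282.3,220),z),tx((355,220),z))
E
```

```text
[(190, 99, 79), (191, 99, 79), (192, 99, 81), (193, 112, 28), (194, 127, -1), (195, 131, 1), (196, 150, 2), (197, 180, 0), (198, 136, 0), (199, 71, 2), (200, 77, 2), (201, 79, 2), (202, 80, 2), (203, 87, 2), (286, 67, 2), (287, 61, 2), (288, 59, 3), (289, 149, 5), (290, 169, 5), (291, 166, 4), (292, 165, 5), (293, 166, 5), (294, 164, 5), (295, 163, 5), (296, 165, 4), (297, 158, 4), (298, 151, 0), (299, 111, 60), (300, 102, 75)]
front 3 (29.0, -0.3)
front 6 (29.7, -0.3)
front 9 (30.4, -0.3)
front 12 (31.1, -0.3)
rear 12 (-34.9, -0.2)
rear 16 (-32.3, -0.2)
rear 19 (-30.4, -0.2)
rear 22.5 (-28.2, -0.3)
sides (15.7, 20.3) (15.6, -21.6)
sides (17.0, 19.8) (16.9, -21.0)
```

In hand the case is centred within about 0.5 mm, with a lateral camera bias of about 0.6 mm. The nest is therefore ≈ (436,191), with a tool yaw of 190.3°. Carry it in front of the press, turning early.

Emit:
move_arm(commands=[[[0, 2, 0], [0, 0, 6], 0.2], [[0, 3.5, 0], [0, 0, 6], 0.2], [[0, 4.5, 0], [0, 0, 6], 0.2], [[0, 4.5, 0], [0, 0, 6], 0.2], [[0, 4.5, 0], [0, 0, 6], 0.2], [[0, 4.5, 0], [0, 0, 6], 0.2], [[0, 4.5, 0], [0, 0, 4], 0.2], [[0, 4.5, 0], [0, 0, 4], 0.2], [[0, 4.5, 0], [0, 0, 2.5], 0.2], [[0.5, 4, 0], [0, 0, 0], 0.2]])

```text
t: 7.8
eef_pos: [419.3, 159.2, 151.6]
tcp_rot: [3.142, -0.002, -2.959]
ft_force: [0.8, -0.9, 0.3]
opening: 0.432
grip_force: 29.9
```

Emit:
move_arm(commands=[[[1, 2, 0], [0, 0, 0], 0.2], [[0.6, 1.2, -2], [0, 0, 0], 0.2], [[0, 0, -2], [0, 0, 0], 0.2], [[0, 0, 0], [0, 0, 0], 0.2], [[0, 0, 0], [0, 0, 0], 0.2], [[0, 0, 0], [0, 0, 0], 0.2]])

```text
t: 8.4
eef_pos: [436.5, 188.9, 113.1]
tcp_rot: [3.141, 0.0, -2.962]
ft_force: [-0.2, -0.3, 0.1]
opening: 0.435
grip_force: 29.9
```

Emit:
move_arm(commands=[[[0, 0.2, -1.5], [0, 0, 0], 0.2], [[0, 0, -1.5], [0, 0, 0], 0.2], [[0, 0, -1.2], [0, 0, 0], 0.2], [[0, 0, -0.7], [0, 0, 0], 0.2], [[0, 0, 0], [0, 0, 0], 0.2], [[0, 0, 0], [0, 0, 0], 0.2], [[0, 0, 0], [0, 0, 0], 0.2]])

```text
t: 9.1
eef_pos: [436.7, 191.1, 64.3]
tcp_rot: [3.141, 0.001, -2.961]
ft_force: [0.4, -0.3, 0.1]
opening: 0.431
grip_force: 29.9
```

```bash
python3 - <<'E'
from h import *
i,im,s=wshot("w7");print(s["t"],s["eef_pos"],s["tcp_rot"],s["ft_force"])
sd=read_camera("side")
a=cv2.resize(im[130:300,210:430],(480,371),interpolation=2);b=cv2.resize(sd[125:185,228:300],None,fx=4.4,fy=6.18,interpolation=2)
b=b[:371];cv2.imwrite("pics/w7c.png",np.hstack([a,np.pad(b,((0,371-b.shape[0]),(0,0),(0,0)))]))
E
```

```text
9.15 [436.62545427 191.12737073  64.2804184 ] [ 3.14138622e+00  1.01940237e-03 -2.96127603e+00] [1.18021283 0.92542757 0.06753021]
```

View pics/w7c.png

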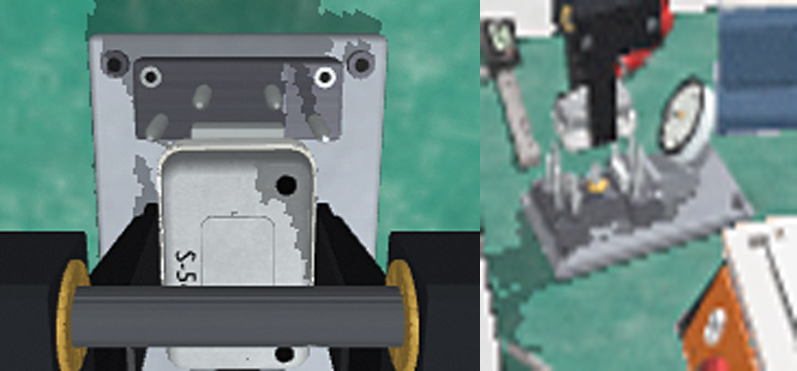

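Left crop: case level between the front pins, inner pin tips at about (200,102) and (275,102), outer pin tips at about (154,130) and (325,132), case sides at 160 and 316, so it is laterally centred. Check the fore-aft position numerically.

```bash
python3 - <<'E'
from h import *
i,s=pickle.load(open("w7.pkl","rb"));yw=np.radians(10.3);R=cv2.Rodrigues(np.array([0,0,yw]))[0]
for p in((200,101),(275,101),(154.5,130),(325,131)):
    w=ray(0,(210+p[0]/2.182,130+p[1]/2.182),51.5,i);print(p,w.round(1),(R.T@(w-[436.6,191.1,0])).round(1))
w=[ray(0,(210+p/2.182,130+165/2.182),61.3+14,i) for p in(160,316)];print([(R.T@(a-[436.6,191.1,0])).round(1) for a in w])
E
```

```text
(200, 101) [401.8 174.7  51.5] [-37.2  -9.9  51.5]
(275, 101) [398.  195.8  51.5] [-37.2  11.6  51.5]
(154.5, 130) [412.6 163.1  51.5] [-28.7 -23.2  51.5]
(325, 131) [404.  211.8  51.5] [-28.4  26.2  51.5]
[array([-24.6, -19. ,  75.3]), array([-24.6,  20.9,  75.3])]
```

```bash
python3 - <<'E'
from h import *
i,s=pickle.load(open("w7.pkl","rb"));im=cv2.imread("pics/w7.png");yw=np.radians(10.3);R=cv2.Rodrigues(np.array([0,0,yw]))[0]
def q(c,r,z):return (R.T@(ray(0,(c,r),z,i)-[436.6,191.1,0])).round(1)[:2]
col=im[140:205,312:326].mean((1,2)).round(0);print(dict(zip(range(140,205),col.astype(int).tolist())))
col2=im[140:155,312:326,2].mean(1).astype(int).tolist();print(col2)
for r in(185.5,186,187):print(r,q(319,r,34))
for r in(145.5,146.5,147.5):print(r,q(319,r,10))
E
```

```text
{140: 82, 141: 82, 142: 82, 143: 82, 144: 81, 145: 88, 146: 112, 147: 122, 148: 124, 149: 127, 150: 128, 151: 127, 152: 127, 153: 127, 154: 128, 155: 131, 156: 46, 157: 51, 158: 71, 159: 82, 160: 83, 161: 81, 162: 81, 163: 79, 164: 81, 165: 81, 166: 81, 167: 77, 168: 77, 169: 77, 170: 77, 171: 80, 172: 81, 173: 81, 174: 79, 175: 77, 176: 78, 177: 79, 178: 82, 179: 79, 180: 78, 181: 79, 182: 78, 183: 77, 184: 79, 185: 75, 186: 105, 187: 115, 188: 120, 189: 173, 190: 179, 191: 177, 192: 177, 193: 147, 194: 146, 195: 154, 196: 177, 197: 208, 198: 150, 199: 85, 200: 91, 201: 94, 202: 95, 203: 106, 204: 118}
[50, 51, 50, 49, 47, 78, 107, 116, 117, 120, 122, 121, 121, 120, 121]
185.5 [-27.8   1. ]
186 [-27.4   1. ]
187 [-26.7   1. ]
145.5 [-53.4   1. ]
146.5 [-52.7   1. ]
147.5 [-52.   1.]
```

The bar's front edge is at -25.2 (should be -25) and the base edge at about -53. Centred to within half a mm, so lower slowly between the pins.

Emit:
move_arm(commands=[[[-0.05, 0, -0.3], [0, 0, 0], 0.2], [[0, 0, -0.3], [0, 0, 0], 0.2], [[0, 0, -0.2], [0, 0, 0], 0.2], [[0, 0, -0.2], [0, 0, 0], 0.2], [[0, 0, -0.2], [0, 0, 0], 0.2], [[0, 0, -0.2], [0, 0, 0], 0.2], [[0, 0, 0], [0, 0, 0], 0.2], [[0, 0, 0], [0, 0, 0], 0.2]])

```text
t: 10.0
eef_pos: [435.8, 191.1, 49.6]
tcp_rot: [3.142, -0.0, -2.961]
ft_force: [-0.3, 0.1, -0.3]
opening: 0.433
grip_force: 29.9
```

Emit:
move_arm(commands=[[[0, 0, -0.2], [0, 0, 0], 0.2], [[0, 0, -0.2], [0, 0, 0], 0.2], [[0, 0, -0.2], [0, 0, 0], 0.2], [[0, 0, -0.1], [0, 0, 0], 0.2], [[0, 0, -0.1], [0, 0, 0], 0.2], [[0, 0, 0], [0, 0, 0], 0.2], [[0, 0, 0], [0, 0, 0], 0.2]])

```text
t: 10.7
eef_pos: [435.9, 191.1, 41.8]
tcp_rot: [3.141, 0.0, -2.961]
ft_force: [-0.2, -0.5, 3.8]
opening: 0.429
grip_force: 29.9
```

Emit:
move_arm(commands=[[[0, 0, -0.1], [0, 0, 0], 0.2], [[0, 0, -0.1], [0, 0, 0], 0.2], [[0, 0, -0.1], [0, 0, 0], 0.2], [[0, 0, 0], [0, 0, 0], 0.2], [[0, 0, 0], [0, 0, 0], 0.2]])

```text
t: 11.2
eef_pos: [435.9, 191.1, 38.7]
tcp_rot: [3.141, 0.0, -2.961]
ft_force: [-0.8, 0.1, 5.3]
opening: 0.428
grip_force: 29.9
```

Emit:
move_arm(commands=[[[0, 0, -0.05], [0, 0, 0], 0.2], [[0, 0, -0.05], [0, 0, 0], 0.2], [[0, 0, 0], [0, 0, 0], 0.2], [[0, 0, 0], [0, 0, 0], 0.2]])

```text
t: 11.6
eef_pos: [435.9, 191.1, 37.7]
tcp_rot: [3.141, 0.0, -2.961]
ft_force: [-0.0, -0.5, 5.9]
opening: 0.433
grip_force: 29.9
```

Emit:
move_arm(commands=[[[0, 0, -0.05], [0, 0, 0], 0.2], [[0, 0, 0], [0, 0, 0], 0.2], [[0, 0, 0], [0, 0, 0], 0.2]])

```text
t: 11.9
eef_pos: [435.9, 191.1, 37.2]
tcp_rot: [3.141, 0.0, -2.961]
ft_force: [-0.7, -0.6, 6.4]
opening: 0.432
grip_force: 29.9
```

Emit:
move_arm(commands=[[[0, 0, -0.03], [0, 0, 0], 0.2], [[0, 0, 0], [0, 0, 0], 0.2], [[0, 0, 0], [0, 0, 0], 0.2]])

```text
t: 12.2
eef_pos: [435.9, 191.1, 36.9]
tcp_rot: [3.141, 0.0, -2.961]
ft_force: [-1.1, -0.1, 6.2]
opening: 0.428
grip_force: 29.9
```

Emit:
move_arm(commands=[[[0, 0, -0.03], [0, 0, 0], 0.2], [[0, 0, 0], [0, 0, 0], 0.2], [[0, 0, 0], [0, 0, 0], 0.2]])

```text
t: 12.5
eef_pos: [435.9, 191.1, 36.7]
tcp_rot: [3.141, 0.0, -2.961]
ft_force: [-1.3, -0.1, 6.1]
opening: 0.429
grip_force: 29.9
```

Emit:
move_arm(commands=[[[0, 0, -0.03], [0, 0, 0], 0.2], [[0, 0, 0], [0, 0, 0], 0.2], [[0, 0, 0], [0, 0, 0], 0.2]])

```text
t: 12.8
eef_pos: [435.9, 191.1, 36.6]
tcp_rot: [3.141, 0.0, -2.961]
ft_force: [-1.8, -0.4, 12.0]
opening: 0.432
grip_force: 29.9
```

Force has stepped to 12 N at the stop height. A little more to reach about 20 N.

Emit:
move_arm(commands=[[[0, 0, -0.03], [0, 0, 0], 0.2], [[0, 0, 0], [0, 0, 0], 0.2], [[0, 0, 0], [0, 0, 0], 0.2], [[0, 0, 0], [0, 0, 0], 0.2]])

```text
t: 13.2
eef_pos: [435.9, 191.1, 36.6]
tcp_rot: [3.141, 0.001, -2.961]
ft_force: [-2.2, -0.5, 16.8]
opening: 0.431
grip_force: 29.9
```

Emit:
move_arm(commands=[[[0, 0, -0.03], [0, 0, 0], 0.2], [[0, 0, 0], [0, 0, 0], 0.2], [[0, 0, 0], [0, 0, 0], 0.2], [[0, 0, 0], [0, 0, 0], 0.2], [[0, 0, 0], [0, 0, 0], 0.2]])

```text
t: 13.7
eef_pos: [436.0, 191.1, 36.6]
tcp_rot: [3.141, 0.001, -2.961]
ft_force: [-4.0, -2.1, 22.2]
opening: 0.433
grip_force: 29.9
```

```bash
python3 - <<'E'
from h import *
s=state();print(s["t"],s["eef_pos"],s["tcp_rot"],s["ft_force"],s["moment"],s["opening"])
im=read_camera("top");g=cv2.cvtColor(im,cv2.COLOR_BGR2GRAY);print(g[196:214,183:206])
s=state();print(s["ft_force"],s["moment"])
E
```

```text
13.7 [435.95002974 191.11209127  36.5765602 ] [ 3.14142501e+00  9.32515117e-04 -2.96111107e+00] [-4.01278119 -2.09428375 22.2113677 ] [-0.21795568  0.76731574 -0.02644663] 0.4332990743714107
[[106  96  95  95  89  63  55  66  64  97 123 128 115 122 131 135 150 168
  153 149 154 157 159]
 [ 96  95  94  95  82  52  58  70  53  92 167 221 204 192 170 160 162 170
  165 166 168 166 162]
 [ 94  95  95  89  64  53  70  66  48  63 149 235 228 216 201 184 166 164
  164 165 167 166 164]
 [ 95  94  95  83  51  54  73  66  46  37  83 142 148 146 173 184 174 165
  163 163 165 165 165]
 [ 95  96  91  66  49  51  64  64  44  32  39  80 117  87 102 139 162 159
  163 164 164 166 165]
 [ 95  94  84  53  45  50  61  65  47  32  31  65 117 125  98  96 116 141
  153 165 164 165 165]
 [ 95  92  66  48  47  51  62  66  52  42  32  47 108 172 168 146  95 108
  146 163 166 164 163]
 [ 96  84  54  46  46  50  58  62  48  43  36  33  78 149 176 148 145  90
  135 164 166 165 163]
 [ 91  69  49  47  48  49  56  63  51  36  34  32  64 132 183 174 166 101
  116 162 166 163 163]
 [ 87  54  45  47  48  48  55  64  4
[... 213 characters left out ...]
62 131 177 128  73
  100 159 161 159 162]
 [ 68  48  46  47  48  46  50  62  56  39  33  29  27  37  81 131 112  63
   86 134 158 160 162]
 [ 68  46  47  47  47  47  50  59  61  44  32  30  23  24  46  78  80  75
   83 126 158 163 162]
 [ 71  47  46  48  48  47  48  56  67  48  34  31  31  27  37  69 102  96
   81 115 139 160 152]
 [ 73  48  46  48  46  47  48  55  66  52  42  37  33  31  32  48  76  74
   72 109 116 128 118]
 [ 74  46  46  47  47  47  47  51  62  58  46  46  34  32  30  26  36  43
   58  92  92  88  81]
 [ 85  49  46  47  48  47  49  50  59  63  46  38  33  31  32  23  18  21
   35  58  71  69  66]]
[-3.06024674 -2.27367845 20.67937048] [-0.18748916  0.6982447  -0.00377491]
```

The TCP stopped at 36.6 mm (underside ≈ 33.9 mm) while the force rose to 22 N, so the case is home. I'll check that the load is shared by both bars from averaged moments, with a small sideways relief to separate out the lever effect.

```bash
cat > avg.py <<'E'
from h import *
a=[]
for k in range(12):read_camera("top");s=state();a.append(np.r_[s["ft_force"],s["moment"],s["eef_pos"],s["tcp_rot"]])
print(s["t"],np.mean(a,0).round(4).tolist(),np.std(a,0)[:6].round(3))
E
python3 avg.py
```

```text
14.35 [-3.5396, -1.4146, 21.5227, -0.2276, 0.7125, -0.0061, 435.9583, 191.1113, 36.5756, 3.1414, 0.0009, -2.9611] [0.4   0.439 0.478 0.022 0.023 0.027]
```

Emit:
move_arm(commands=[[[-0.03, -0.02, 0], [0, 0, 0], 0.2], [[0, 0, 0], [0, 0, 0], 0.2], [[0, 0, 0], [0, 0, 0], 0.2]])

```text
t: 14.65
eef_pos: [436.0, 191.1, 36.6]
tcp_rot: [3.141, 0.002, -2.961]
ft_force: [-3.4, 0.4, 19.7]
opening: 0.435
grip_force: 29.9
```

```bash
python3 avg.py
```

```text
15.25 [-2.7802, 0.1918, 20.4548, 0.075, 0.5647, 0.0002, 435.9639, 191.096, 36.573, 3.1413, 0.0016, -2.9612] [0.355 0.529 0.246 0.025 0.034 0.027]
```

Lever 0.188 m from the sideways change, so the load acts within about 2 mm of the stylus axis. Both bars carry it, with a steady push of about 20.5 N and a tilt of 0.1°. Handing in.

```bash
python3 -c "
from cell import *
print(env.job_done())"
```

```text
the job is handed in; nothing more can be done
None
```

The grey case is held pressed level and home on both stop bars, with about 20 N steady push and the grip still closed. Forces and height show it seated; the arm hid the dial, so I did not read the needle. I handed the job in at about 15 s.

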